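# Take the sprung return-filter cap off the torch cooler

### The arm

A 7-joint arm with a two-finger parallel gripper is mounted at the origin on the work surface. World frame = base frame: x ahead of the robot, y to its left, z up, the work surface at z = 0. Lengths are in m, angles in degrees, forces in N, time in s.
With the tool pointing down it reaches from about 0.425 to 0.875 m from the base axis. Payload 4.7 kg.
Tool frame: the origin (TCP) lies at the very end of the fingers, on their centre line; the grasp point (between the pads) lies 19 mm behind it; z points along the fingers, y is the line along which they close (so a half turn about z gives the same grasp; the last joint's range is limited). The gripper opens to 87 mm and grips with 3 to 60 N. Pads are 19 mm wide; open, the fingers measure 117 mm over their backs; the gripper's body (75 mm by 190 mm) begins 51 mm behind the grasp point.
Start: joints at [-73.161, 18.392, -4.016, 83.108, 1.295, 78.541, -3.26], TCP at [0.18, 0.625, 0.223] pointing down, gripper open.
Joint ranges: [-163.93, 163.93], [-17.29, 119.83], [-79.2, 71.16], [3.27, 140.29], [-89.18, 269.18], [5.43, 117.66], [-154.24, 154.24]. Speed limits (degrees/s): [147.25, 147.25, 180, 180, 180, 180, 180].

### API

Orientations are given as [roll, pitch, yaw] about the fixed x, y, z axes, in that order (R = Rz(yaw) Ry(pitch) Rx(roll)).
In Python, from cell import telemetry, cams, env gives the robot as it stands.
- The arm moves only by the tool arm_command, never from a script. Its argument "series" is text: rows parted by semicolons, each of 5 numbers parted by spaces: the shift along the tool's x, y, z in mm, then the turn about the tool's z in rad, then the closure in counts, from 0 (fully open) to 255 (shut). A call has 1 to 20 rows; each row shifts and turns the commanded pose from where the row before left it, along the tool's axes as they then stand; what a row does not reach is not made up. A row lasts 1/12 s, in which the tool goes at most 41.7 mm and 7.16 degrees, less where a joint would pass 70% of its speed; a pose out of reach is approached as far as the arm can. A call is refused whole if a number of a shift passes 41.7 or a number of a turn 0.125, either way. A call with a gripper value outside its range is refused whole. The fingers move at their own pace and stop on an object; "squeeze" is the grip in N (left out, the last holds). Time passes only in rows, so rows that do not move let the fingers close. It gives the time, the measured TCP pose, the force, the opening and the grip force at its end, in the units of the state.
- telemetry.get_obs(): the state, without advancing time (a new reading comes with each control period).
- cams.read_camera(name): name is "side" or "top"; returns the picture (480x640x3 uint8, blue, green, red); there is no depth.
- cams.calibration(name): a dict with "K" (3x3 intrinsics, pixels), "origin" and "rotation" of the camera in the world. Camera axes: x right, y down, z forward; pixel columns grow to the right and rows downward; lengths in m; the calibration is good to about 2 mm. A picture is of the moment at which its call begins. calibration takes no time and is no camera call.
- env.sign_off(): hands the job in; it is judged then, once.
The state is a dict: "time_s": time; "qpos": joint angles; "joint_velocities": joint speeds; "effort": joint torques, N m; "tool_pos": TCP position; "tool_rot": TCP orientation; "force": force on the tool from outside, world axes, zero at the start; "wrist_torque": the same for the moment, N m; "grip_width": finger opening in m; "grasp_force": force on a finger pad.
Only numpy, scipy, OpenCV 4.12 (cv2) and the standard library are available. Lean on these libraries where they do the work, as an engineer would, in place of code of your own. Each camera call takes 0.05 s, during which the arm holds its last target. There are 200 camera calls.

### The job

Open the return filter of the blue torch cooler so that its element can be changed: unscrew the black cap from the neck with the red collar, anticlockwise, by several twists of the hand, without forcing the cap sideways or pulling on its thread. A spring under the element pushes the cap up, so keep hold of it as it comes free; then set it down gently, top side up, in the round steel parts dish and leave it there. Leave the cap on the blue-collared neck as it is, and do not disturb the coolant bottle, the spanner or the red welding magnet.

Things in the scene. Friction and masses are not known exactly. Their poses are not given: they have to be found in the camera images.
- cap_a_center (a point): Centre (half-way up, on the axis, z up) of one of two identical filter caps; either may be the one on the red-collared neck. Black ribbed plastic, yellow disc on top, 55 mm across, 37 mm tall, about 70 g. Screwed on, its top is 9 to 13 mm above the neck's mouth. Right-hand thread: turned anticlockwise from above it rises 16 mm per turn.
- cap_b_center (a point): Centre of the other cap, just the same. How far a cap is screwed on varies and cannot be seen: it comes free after 0.7 to 1.4 turns. Until then the thread holds it against a pull (over 20 N harms it); once free it lifts without resistance. A spring pushes it up with about 5 N all the way, so a free cap that is not held jumps off.
- red_neck (a point): Centre of the mouth of the front filter neck: white upright tube 38 mm across, 36 mm tall, on the blue torch cooler (450 mm long, 210 wide, top 200 mm above the bench), in a red collar 84 mm across, 3 mm high, and a white flange 68 mm across, 5 mm high. z up, x to the cooler's back. With the cap off, the filter element stands 29 mm above the mouth.
- blue_neck (a point): Centre of the mouth of the rear filter neck, 135 mm behind the first, the same but with a blue collar. Its cap stays on.
- dish_floor (a point): Centre of the flat inner floor of the round steel parts dish, 10 mm above the bench; flat floor 140 mm across, rim 160 mm across and 28 mm above the bench. It is held to the bench by its magnet.
- coolant: White coolant bottle with blue cap and label, 84 mm across, 210 mm tall, standing; origin at the centre of its underside. To be left alone.
- spanner: Steel spanner 160 mm long lying flat on the bench along its x axis; origin at its underside. To be left alone.
- magnet: Red welding magnet, a flat three-cornered block about 110 mm across and 16 mm high, lying on the bench; origin at its underside. To be left alone.
Not all that is in view belongs to the job. Leave any turquoise look-alike of the part that bears cap_a_center alone. What is shaped like the part that bears cap_b_center but purple is not meant.

How it is judged:
By the outcome, as a careful person would: the job done as asked, in the order asked, and still so for the second after the job is handed in, with the robot touching nothing.
It also fails if it takes over 72 s, if anything falls off the work surface, if the arm or the gripper's body presses on something with over 40 N, if the wrist force passes 120 N, or if a joint passes its speed limit or range.

## Working session

There is one attempt and no reset: what is moved stays moved. The work goes in short steps, Python scripts to look and compute and a tool call to move; the robot and the scene stay as the last step left them, time stands still between calls to the robot, and variables do not carry over. Pictures are saved under pics/ and viewed, at most 10 in all, crops included, and the job is handed in when it is done.

Besides the shell and the picture viewer there is one more tool, called by a JSON object that holds its "fn" and its "kwargs". arm_command: Moves the arm, as the interface text tells. Its arguments: {"type":"object","properties":{"series":{"type":"string"},"squeeze":{"type":"number"}},"required":["series"]}

```bash
mkdir -p pics; ls
python3 - <<'E'
from cell import telemetry,cams,env
import cv2
print(telemetry.get_obs())
for n in("side","top"):
    cv2.imwrite(f"pics/{n}0.png",cams.read_camera(n)); c=cams.calibration(n); print(n,c)
E
```

```text
pics
{'time_s': 0.0, 'qpos': array([-73.16118064,  18.43981946,  -4.0144453 ,  83.17357603,
         1.2959796 ,  78.54001349,  -3.26173297]), 'joint_velocities': array([-0.00880899,  0.06030112,  0.02174019,  0.08267396, -0.00658724,
        0.05325998,  0.02072883]), 'effort': array([ 5.48675098e-05, -4.91282129e+01, -4.03876947e-01, -3.12531924e+01,
       -6.39395602e-02,  4.35991294e-02,  1.74133506e-04]), 'tool_pos': array([0.17941897, 0.62418677, 0.22146437]), 'tool_rot': array([-1.79891881e+02,  6.94412227e-03,  1.63968339e+02]), 'force': array([ 0.08148213, -0.40157805, -0.07932205]), 'wrist_torque': array([ 0.02694462, -0.00263668,  0.00467861]), 'grasp_force': 0.0, 'grip_width': 0.08689907655350922}
side {'K': array([[615.94524661,   0.        , 315.66498352],
       [  0.        , 615.94524661, 230.40518467],
       [  0.        ,   0.        ,   1.        ]]), 'origin': array([ 0.0979022 , -0.67353554,  1.15891686]), 'rotation': array([-141.89444304,   -0.21940195,  -32.30526494])}
top {'K': array([[518.66629076,   0.        , 320.71947975],
       [  0.        , 518.66629076, 238.4708777 ],
       [  0.        ,   0.        ,   1.        ]]), 'origin': array([ 0.46354275, -0.00294407,  1.12801866]), 'rotation': array([-175.26816865,    1.0995846 ,  -88.83329766])}
```

View pics/side0.png

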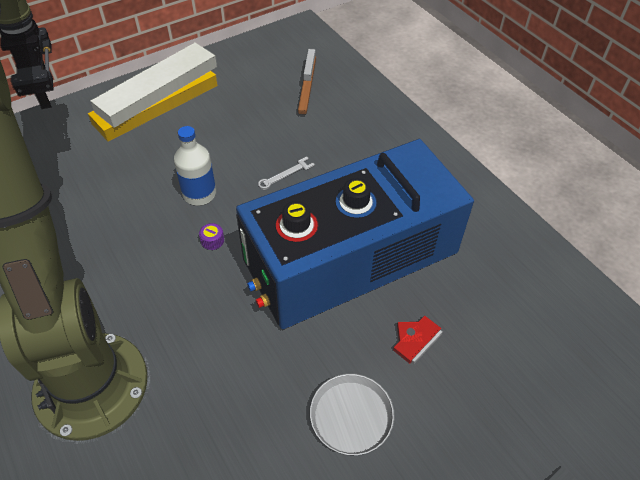

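View pics/top0.png

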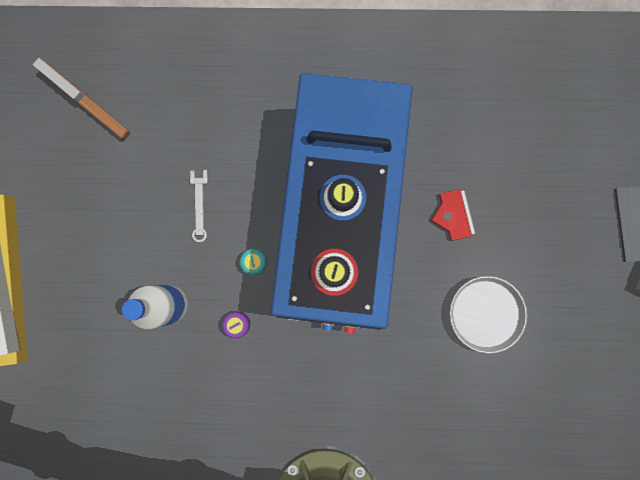

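```bash
cat > h.py <<'E'
import numpy as np,cv2
from scipy.spatial.transform import Rotation as R
from cell import telemetry,cams,env
def ray(n,p):
    c=cams.calibration(n); d=R.from_euler('xyz',c['rotation'],degrees=True).apply(np.linalg.inv(c['K'])@[p[0],p[1],1])
    return c['origin'],d/np.linalg.norm(d)
def tri(ps,pt):
    A=np.zeros((3,3));b=np.zeros(3);rs=[ray('side',ps),ray('top',pt)]
    for o,d in rs: M=np.eye(3)-np.outer(d,d);A+=M;b+=M@o
    x=np.linalg.solve(A,b); return x,max(np.linalg.norm(np.cross(x-o,d)) for o,d in rs)*1000
def onplane(n,p,z):
    o,d=ray(n,p); return o+d*(z-o[2])/d[2]
def blob(im,lo,hi,c,r):
    m=cv2.inRange(cv2.cvtColor(im,cv2.COLOR_BGR2HSV),lo,hi); k=np.zeros_like(m);cv2.circle(k,c,r,255,-1);m&=k
    cn=max(cv2.findContours(m,cv2.RETR_EXTERNAL,cv2.CHAIN_APPROX_NONE)[0],key=cv2.contourArea)
    return cv2.fitEllipse(cv2.convexHull(cn))
Y=((20,110,100),(38,255,255))
E
python3 - <<'E'
from h import *
s=cv2.imread('pics/side0.png');t=cv2.imread('pics/top0.png')
for nm,a,b in(('red',(296,211),(334,271)),('blue',(358,187),(343,193))):
    es=blob(s,*Y,a,14);et=blob(t,*Y,b,14);print(nm,es,et,tri(es[0],et[0]))
# collar red at z~.203
for c in((0,120,80),(10,255,255)),:
    es=blob(s,*c,(296,225),30);et=blob(t,*c,(334,271),30);print('collar',es,et,tri(es[0],et[0]))
# dish: light grey region
for n,im,c,r in(('side',s,(351,413),50),('top',t,(487,314),50)):
    e=blob(im,(0,0,150),(180,40,255),c,r);print('dish',n,e,[onplane(n,e[0],z) for z in(.01,.028)])
q=telemetry.get_obs();print(q['tool_pos'])
E
```

```text
red ((295.776123046875, 209.86520385742188), (13.317094802856445, 17.32607078552246), 87.22134399414062) ((334.1003112792969, 271.1230163574219), (19.698179244995117, 20.123388290405273), 92.02242279052734) (array([ 0.47957481, -0.00757869,  0.24555236]), np.float64(1.676870312045227))
blue ((356.878173828125, 186.32176208496094), (12.602001190185547, 16.81206703186035), 94.62063598632812) ((342.98260498046875, 192.70606994628906), (19.277511596679688, 19.856351852416992), 74.87389373779297) (array([ 0.61424016, -0.02039769,  0.24646812]), np.float64(1.63403996365901))
collar ((296.2928161621094, 224.87318420410156), (32.28805923461914, 41.83632278442383), 88.2317123413086) ((334.04840087890625, 271.6082763671875), (46.49066162109375, 46.92598342895508), 8.567280769348145) (array([ 0.47957305, -0.00775814,  0.19922554]), np.float64(1.7377329358402813))
dish side ((351.549560546875, 414.12103271484375), (80.32601928710938, 84.2264633178711), 114.41431427001953) [array([ 0.40179608, -0.33017911,  0.01      ]), array([ 0.397035  , -0.33555845,  0.028     ])]
dish top ((488.19305419921875, 314.2168884277344), (75.92274475097656, 77.7476806640625), 136.90036010742188) [array([ 0.40089253, -0.33868388,  0.01      ]), array([ 0.40190119, -0.3332785 ,  0.028     ])]
[0.17942423 0.62425399 0.22159037]
```

{"fn": "arm_command", "kwargs": {"series": "0 0 -37 0 0;0 0 -37 0 0;0 0 -37 0 0;-29 -20 -20 0 0;-29 -20 0 0 0;-29 -20 0 0 0;-29 -20 0 0 0;-29 -20 0 0 0;-29 -20 0 0 0;-29 -20 0 0 0;-29 -20 0 0 0;-29 -20 0 0 0;-29 -20 0 0 0;-29 -20 0 0 0;-29 -20 0 0 0;0 0 0 0 0"}}

```text
time_s: 1.43
tool_pos: [0.453, 0.2898, 0.3535]
tool_rot: [-179.8, 0.2, 163.2]
force: [0.0, -0.7, -0.1]
grip_width: 0.0871
grasp_force: 0.0
```

{"fn": "arm_command", "kwargs": {"series": "-14 -36 0 0 0;-14 -36 0 0 0;-14 -36 0 0 0;-14 -36 0 0 0;-14 -36 0 0 0;-14 -36 0 0 0;-14 -36 0 0 0;-14 -36 0 0 0;0 0 0 0 0;0 0 0 0 0;0 0 0 0 0"}}

```text
time_s: 2.35
tool_pos: [0.4756, -0.009, 0.3533]
tool_rot: [180.0, -0.0, 164.0]
force: [-0.2, -0.5, -0.3]
grip_width: 0.0868
grasp_force: 0.0
```

```bash
python3 -c "
from h import *
q=telemetry.get_obs();print(q['time_s'],q['qpos'],q['tool_pos'],q['tool_rot'],q['force'])"
```

```text
2.35 [-34.3781506   -6.69361837  29.4254046   94.88831406   3.23452632
  90.96926546  68.91972757] [ 0.47563523 -0.00895041  0.35329101] [ 1.79962655e+02 -3.86410275e-02  1.63986393e+02] [-0.24906307 -0.46897453 -0.3198878 ]
```

{"fn": "arm_command", "kwargs": {"series": "-3.5 2.4 0 0 0;0 0 10 0.125 0;0 0 10 0.125 0;0 0 10 0.125 0;0 0 10 0.125 0;0 0 10 0.125 0;0 0 10 0.125 0;0 0 10 0.125 0;0 0 0 0.125 0;0 0 0 0.125 0;0 0 0 0.125 0;0 0 0 0.125 0;0 0 0 0.125 0;0 0 0 0.125 0;0 0 0 0.125 0"}}

```text
time_s: 3.6
tool_pos: [0.48, -0.0064, 0.2831]
tool_rot: [-180.0, 0.0, 63.5]
force: [-1.4, -0.1, -0.2]
grip_width: 0.0872
grasp_force: 0.0
```

{"fn": "arm_command", "kwargs": {"series": "0 0 0 0.125 0;0 0 0 0.125 0;0 0 0 0.125 0;0 0 0 0.125 0;0 0 0 0.125 0;0 0 0 0.125 0;0 0 0 0.125 0;0 0 0 0.125 0;0 0 0 0.125 0;0 0 0 0.125 0;0 0 0 0.125 0;0 0 0 0.125 0;0 0 0 0.125 0;0 0 0 0.125 0;0 0 0 0 0;0 0 0 0 0;0 0 0 0 0"}}

```text
time_s: 5.02
tool_pos: [0.4799, -0.0075, 0.2833]
tool_rot: [180.0, 0.0, -36.3]
force: [0.0, -0.1, -1.0]
grip_width: 0.0869
grasp_force: 0.0
```

```bash
python3 -c "
from h import *
q=telemetry.get_obs();print(q['time_s'],q['qpos'],q['tool_pos'],q['tool_rot'],q['force'])
cv2.imwrite('pics/s1.png',cams.read_camera('side')[120:300,200:440].repeat(3,0).repeat(3,1))"
```

```text
5.0167 [ -24.17100748   -4.71220464   20.67684836  101.50889778    1.67793116
   82.92743975 -130.05548822] [ 0.47992885 -0.00748396  0.28333727] [ 1.79982745e+02  1.60903844e-02 -3.62899914e+01] [ 0.01343844 -0.13204959 -1.0376058 ]
```

View pics/s1.png

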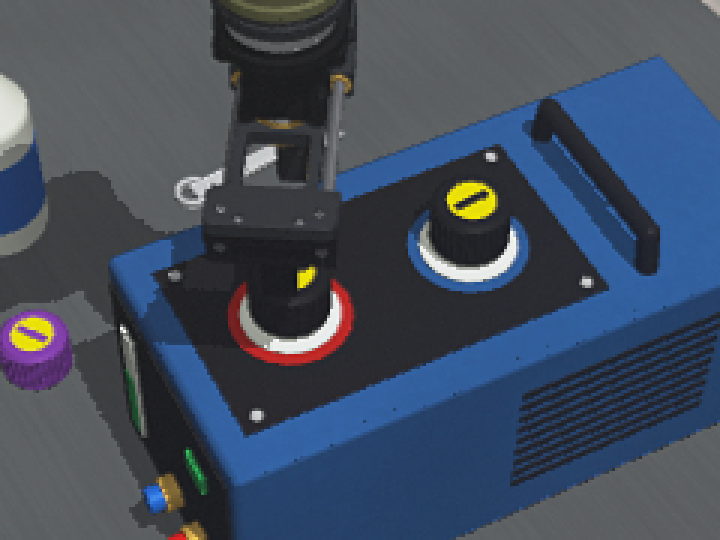

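{"fn": "arm_command", "kwargs": {"series": "0 0 14 0 0;0 0 14 0 0;0 0 14 0 0;0 0 14 0 0;0 0 8 0 0;0 0 6 0 0;0 0 0 0 0;0 0 0 0 60;0 0 0 0 85;0 0 0 0 85;0 0 0 0 85"}}

```text
time_s: 5.98
tool_pos: [0.4803, -0.0084, 0.2142]
tool_rot: [-179.9, -0.0, -36.6]
force: [-0.9, 1.3, 0.2]
grip_width: 0.0679
grasp_force: 0.0
```

{"fn": "arm_command", "kwargs": {"series": "0 0 0 0 95;0 0 0 0 105;0 0 0 0 120;0 0 0 0 120;0 0 0 0 120;0 0 0 0 120", "squeeze": 10}}

```text
time_s: 6.48
tool_pos: [0.4799, -0.0086, 0.2137]
tool_rot: [180.0, -0.0, -36.6]
force: [-1.7, -0.5, 2.6]
grip_width: 0.055
grasp_force: 10.0
```

{"fn": "arm_command", "kwargs": {"series": "0 0 0 0 200;0 0 0 0 200;0 0 0 0 200;0 0 -0.3 -0.1 200;0 0 -0.3 -0.125 200;0 0 -0.3 -0.125 200;0 0 -0.3 -0.125 200;0 0 -0.35 -0.125 200", "squeeze": 35}}

```text
time_s: 7.15
tool_pos: [0.4798, -0.008, 0.2152]
tool_rot: [-180.0, 0.0, -1.8]
force: [-1.2, -0.1, 2.7]
grip_width: 0.0545
grasp_force: 35.0
```

```bash
python3 -c "
from h import *
q=telemetry.get_obs();print(q['time_s'],q['qpos'],q['tool_pos'],q['tool_rot'],q['force'],q['wrist_torque'],q['grip_width'])"
```

```text
7.15 [-24.78265059  -2.99762271  21.97646878 107.75200382   1.11722929
  75.03387056 -94.94947862] [ 0.47978542 -0.0079892   0.21523169] [-1.79958361e+02  6.39708441e-03 -1.82746888e+00] [-1.18933558 -0.10747419  2.72323708] [-0.10440943  0.42260346 -0.02486733] 0.054451095044121794
```

{"fn": "arm_command", "kwargs": {"series": "0 0 -0.32 -0.125 200;0 0 -0.32 -0.125 200;0 0 -0.32 -0.125 200;0 0 -0.32 -0.125 200;0 0 -0.32 -0.125 200;0 0 -0.32 -0.125 200;0 0 -0.32 -0.125 200;0 0 -0.32 -0.125 200;0 0 -0.32 -0.125 200;0 0 -0.32 -0.125 200;0 0 -0.32 -0.125 200;0 0 -0.32 -0.125 200;0 0 -0.32 -0.125 200;0 0 0 0 200"}}

```text
time_s: 8.32
tool_pos: [0.48, -0.0079, 0.2194]
tool_rot: [180.0, -0.0, 91.1]
force: [-0.4, 0.1, 1.1]
grip_width: 0.0543
grasp_force: 35.0
```

{"fn": "arm_command", "kwargs": {"series": "0 0 -0.32 -0.125 200;0 0 -0.32 -0.125 200;0 0 -0.32 -0.125 200;0 0 -0.32 -0.125 200;0 0 -0.32 -0.125 200;0 0 -0.32 -0.125 200;0 0 -0.32 -0.125 200;0 0 -0.32 -0.125 200;0 0 -0.32 -0.125 200;0 0 -0.32 -0.125 200;0 0 -0.32 -0.125 200;0 0 -0.32 -0.125 200;0 0 -0.32 -0.125 200;0 0 0 0 200;0 0 0 0 200"}}

```text
time_s: 9.57
tool_pos: [0.4799, -0.0082, 0.2235]
tool_rot: [180.0, 0.0, -176.3]
force: [-1.4, 0.5, 2.4]
grip_width: 0.0543
grasp_force: 35.0
```

```bash
python3 -c "
from h import *
q=telemetry.get_obs();print(q['time_s'],q['qpos'],q['tool_pos'],q['tool_rot'],q['force'],q['wrist_torque'],q['grip_width'])
cv2.imwrite('pics/s2.png',cams.read_camera('side')[120:300,200:440].repeat(3,0).repeat(3,1))"
```

```text
9.5667 [-30.60646901  -3.65300958  27.47853516 107.21970189   1.71993095
  76.01495558  90.12027285] [ 0.47991702 -0.00820325  0.22346394] [ 1.79984401e+02  1.33645977e-02 -1.76288736e+02] [-1.3711875   0.46877597  2.35017054] [0.05985137 0.18289071 0.08962065] 0.05425918447584919
```

View pics/s2.png

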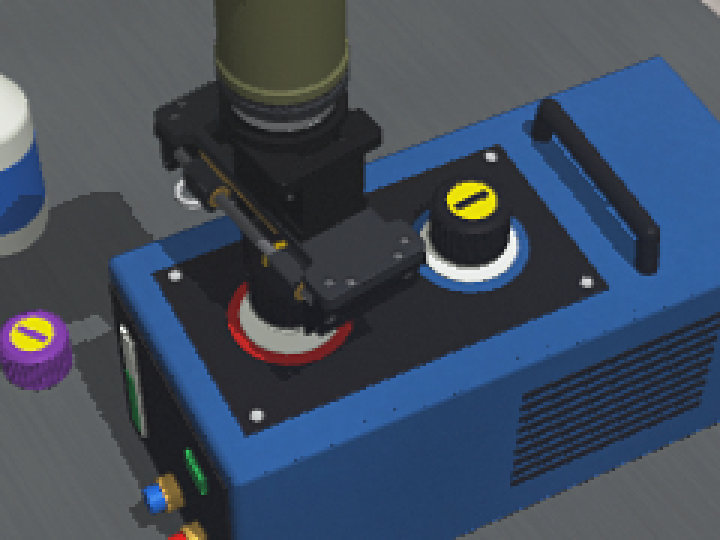

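{"fn": "arm_command", "kwargs": {"series": "0 0 0 0 60;0 0 0 0 30;0 0 0 0 0;0 0 0 0 0;0 0 0 0.1 0;0 0 0 0.125 0;0 0 0 0.125 0;0 0 0 0.125 0;0 0 0 0.125 0;0 0 0 0.125 0;0 0 0 0.125 0;0 0 0 0.125 0;0 0 0 0.125 0;0 0 0 0.125 0;0 0 0 0.125 0;0 0 0 0.125 0;0 0 0 0.125 0;0 0 0 0.125 0;0 0 0 0.125 0;0 0 0 0.125 0"}}

```text
time_s: 11.28
tool_pos: [0.4799, -0.0084, 0.2233]
tool_rot: [-180.0, 0.0, 70.5]
force: [0.3, 0.1, -0.1]
grip_width: 0.0873
grasp_force: 0.0
```

{"fn": "arm_command", "kwargs": {"series": "0 0 0 0.125 0;0 0 0 0.125 0;0 0 0 0.125 0;0 0 0 0.125 0;0 0 0 0.125 0;0 0 0 0.125 0;0 0 0 0.125 0;0 0 0 0.125 0;0 0 0 0.125 0;0 0 0 0.125 0;0 0 0 0.125 0;0 0 0 0.125 0;0 0 0 0.125 0;0 0 0 0.125 0;0 0 0 0.125 0;0 0 0 0 0;0 0 0 0 60;0 0 0 0 85;0 0 0 0 85"}}

```text
time_s: 12.87
tool_pos: [0.4799, -0.0084, 0.2234]
tool_rot: [-180.0, 0.0, -36.5]
force: [0.5, -0.5, 0.4]
grip_width: 0.0743
grasp_force: 0.0
```

{"fn": "arm_command", "kwargs": {"series": "0 0 0 0 95;0 0 0 0 105;0 0 0 0 120;0 0 0 0 120;0 0 0 0 120;0 0 0 0 120", "squeeze": 10}}

```text
time_s: 13.37
tool_pos: [0.48, -0.0083, 0.2235]
tool_rot: [-180.0, -0.0, -36.5]
force: [1.6, -0.3, 0.1]
grip_width: 0.0552
grasp_force: 10.0
```

```bash
python3 -c "
from h import *
q=telemetry.get_obs();print(q['time_s'],q['qpos'],q['tool_pos'],q['tool_rot'],q['force'],q['wrist_torque'],q['grip_width'])"
```

```text
13.3667 [ -23.5067169    -3.20808819   20.67407265  107.01365276    1.15476325
   75.97371423 -129.68944085] [ 0.47995947 -0.00828832  0.22345975] [-1.79979948e+02 -5.85885491e-03 -3.65475599e+01] [ 1.61304007 -0.2930961   0.11991614] [0.05890297 0.02775704 0.01672005] 0.055158449932442864
```

{"fn": "arm_command", "kwargs": {"series": "0 0 0 0 200;0 0 0 0 200;0 0 0 0 200;0 0 -0.3 -0.1 200;0 0 -0.32 -0.125 200;0 0 -0.32 -0.125 200;0 0 -0.32 -0.125 200;0 0 -0.32 -0.125 200;0 0 -0.32 -0.125 200;0 0 -0.32 -0.125 200;0 0 -0.32 -0.125 200;0 0 -0.32 -0.125 200;0 0 -0.32 -0.125 200;0 0 0 0 200;0 0 0 0 200", "squeeze": 35}}

```text
time_s: 14.62
tool_pos: [0.4796, -0.0085, 0.2266]
tool_rot: [-180.0, 0.0, 33.4]
force: [-0.4, -0.6, 0.3]
grip_width: 0.0546
grasp_force: 35.0
```

{"fn": "arm_command", "kwargs": {"series": "0 0 -0.32 -0.125 200;0 0 -0.32 -0.125 200;0 0 -0.32 -0.125 200;0 0 -0.32 -0.125 200;0 0 -0.32 -0.125 200;0 0 -0.32 -0.125 200;0 0 -0.32 -0.125 200;0 0 -0.32 -0.125 200;0 0 -0.32 -0.125 200;0 0 -0.32 -0.125 200;0 0 -0.32 -0.125 200;0 0 -0.32 -0.125 200;0 0 -0.32 -0.125 200;0 0 0 0 200;0 0 0 0 200"}}

```text
time_s: 15.87
tool_pos: [0.4804, -0.0084, 0.2314]
tool_rot: [179.9, 0.0, 126.4]
force: [0.0, 0.1, 3.5]
grip_width: 0.0545
grasp_force: 35.0
```

{"fn": "arm_command", "kwargs": {"series": "0 0 -0.32 -0.125 200;0 0 -0.32 -0.125 200;0 0 -0.32 -0.125 200;0 0 -0.32 -0.125 200;0 0 -0.32 -0.125 200;0 0 -0.32 -0.125 200;0 0 -0.32 -0.125 200;0 0 0 0 200;0 0 0 0 200"}}

```text
time_s: 16.62
tool_pos: [0.4801, -0.0085, 0.2333]
tool_rot: [180.0, 0.0, 176.5]
force: [-0.1, -1.3, 2.4]
grip_width: 0.0545
grasp_force: 35.0
```

```bash
python3 -c "
from h import *
q=telemetry.get_obs();print(q['time_s'],q['qpos'],q['tool_pos'],q['tool_rot'],q['force'],q['wrist_torque'],q['grip_width'])"
```

```text
16.6167 [-30.67370282  -3.99033062  27.4332866  106.37118447   1.88641589
  77.13151012  82.76708218] [ 0.48014705 -0.0085225   0.23327101] [1.79996213e+02 4.67318561e-02 1.76483094e+02] [-0.0814149  -1.26202172  2.43572509] [-0.03642244 -0.07433122  0.09006325] 0.05451141140410648
```

{"fn": "arm_command", "kwargs": {"series": "0 0 -0.32 -0.125 200;0 0 -0.32 -0.125 200;0 0 -0.32 -0.125 200;0 0 -0.32 -0.125 200;0 0 -0.32 -0.125 200;0 0 -0.32 -0.125 200;0 0 -0.32 -0.125 200;0 0 -0.32 -0.125 200;0 0 0 0 200;0 0 0 0 200"}}

```text
time_s: 17.45
tool_pos: [0.48, -0.0085, 0.2356]
tool_rot: [-180.0, 0.0, -126.2]
force: [0.3, -0.3, 3.0]
grip_width: 0.0547
grasp_force: 35.0
```

{"fn": "arm_command", "kwargs": {"series": "0 0 -0.4 0 200;0 0 -0.4 0 200;0 0 0 0 200;0 0 0 0 200"}}

```text
time_s: 17.78
tool_pos: [0.48, -0.0085, 0.2364]
tool_rot: [-180.0, 0.0, -125.9]
force: [1.6, -0.4, 2.6]
grip_width: 0.0543
grasp_force: 35.0
```

```bash
python3 -c "
from h import *
q=telemetry.get_obs();print(q['time_s'],q['qpos'],q['tool_pos'],q['tool_rot'],q['force'],q['wrist_torque'],q['grip_width'])"
```

```text
17.7833 [-32.985087    -4.26482918  29.57293085 106.1562306    2.15083466
  77.5445526  140.12435781] [ 0.47996938 -0.00845186  0.23642342] [-1.79987623e+02  1.42679076e-02 -1.25931921e+02] [ 1.56380126 -0.40286472  2.60698826] [-0.00295848 -0.08023794 -0.05951568] 0.05428831365802951
```

{"fn": "arm_command", "kwargs": {"series": "0 0 -0.4 0 200;0 0 -0.4 0 200;0 0 -0.4 0 200;0 0 0 0 200;0 0 0 0 200"}}

```text
time_s: 18.2
tool_pos: [0.48, -0.0084, 0.2376]
tool_rot: [-180.0, 0.0, -125.9]
force: [1.0, -0.3, 2.6]
grip_width: 0.0542
grasp_force: 35.0
```

```bash
python3 -c "
from h import *
q=telemetry.get_obs();print(q['time_s'],q['tool_pos'],q['force'],q['wrist_torque'],q['grip_width'])"
```

```text
18.2 [ 0.47995443 -0.00844005  0.23762065] [ 1.00993528 -0.29552849  2.57941195] [ 0.00801441 -0.16258503 -0.03697738] 0.05420915151465697
```

{"fn": "arm_command", "kwargs": {"series": "0 0 -1 0 200;0 0 -2 0 200;0 0 -3 0 200;0 0 -5 0 200;0 0 0 0 200"}}

```text
time_s: 18.62
tool_pos: [0.4799, -0.0083, 0.2491]
tool_rot: [-180.0, 0.0, -125.8]
force: [0.6, 0.1, -1.5]
grip_width: 0.0544
grasp_force: 35.0
```

{"fn": "arm_command", "kwargs": {"series": "0 0 -5 0 200;0 0 -10 0 200;0 0 -10 0 200;0 0 -10 0 200;0 0 -10 0 200;0 0 -10 0 200;0 0 -10 0 200;0 0 0 0 200;0 0 0 0 200"}}

```text
time_s: 19.37
tool_pos: [0.4802, -0.0084, 0.3142]
tool_rot: [-180.0, 0.1, -125.8]
force: [-0.0, -0.1, -1.3]
grip_width: 0.0548
grasp_force: 35.0
```

Run:
```python
from h import *
q=telemetry.get_obs();print(q['time_s'],q['qpos'],q['tool_pos'],q['tool_rot'],q['force'],q['grip_width'])
cv2.imwrite('pics/s3.png',cams.read_camera('side'))
T=R.from_euler('xyz',q['tool_rot'],degrees=True)
print(T.inv().apply(np.array([.40,-.335,q['tool_pos'][2]])-q['tool_pos'])*1000)
```

```text
19.3667 [-33.37001646  -5.89334661  28.99050315  98.67094135   2.84565863
  86.42101225 139.4739885 ] [ 0.48020987 -0.00842115  0.31422005] [-1.79953464e+02  5.57231691e-02 -1.25843711e+02] [-0.04931114 -0.07802916 -1.25453701] 0.05475530509783735
[ 3.11699323e+02 -1.26217521e+02 -2.00629537e-01]
```

View pics/s3.png

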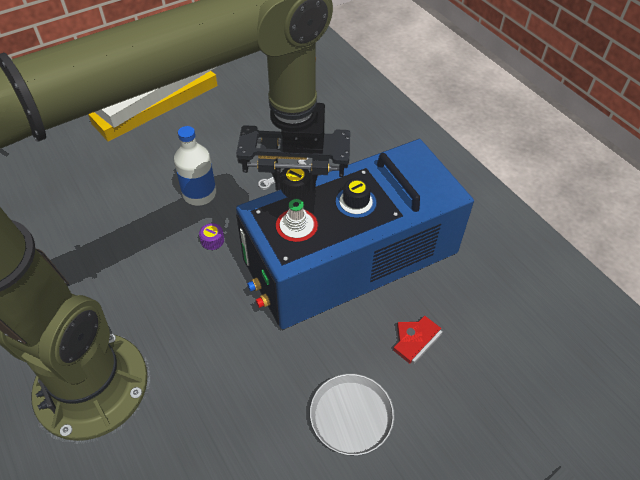

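{"fn": "arm_command", "kwargs": {"series": "0 0 0 0.1 200;0 0 0 0.125 200;0 0 0 0.125 200;0 0 0 0.125 200;0 0 0 0.125 200;0 0 0 0.125 200;0 0 0 0.125 200;0 0 0 0.125 200;0 0 0 0.125 200;0 0 0 0.125 200;0 0 0 0.125 200;0 0 0 0.125 200;0 0 0 0.125 200;0 0 0 0.125 200;0 0 0 0.125 200;0 0 0 0.125 200;0 0 0 0 200"}}

```text
time_s: 20.83
tool_pos: [0.4795, -0.0084, 0.3127]
tool_rot: [-179.9, -0.0, 120.8]
force: [-0.0, -1.0, -0.6]
grip_width: 0.0542
grasp_force: 35.0
```

{"fn": "arm_command", "kwargs": {"series": "-8 -8 0 0 200;-16 -15 0 0 200;-20 -19 0 0 200;-20 -19 0 0 200;-20 -19 0 0 200;-20 -19 0 0 200;-20 -19 0 0 200;-20 -19 0 0 200;-20 -19 0 0 200;-20 -19 0 0 200;-20 -19 0 0 200;-20 -19 0 0 200;-14 -12 0 0 200;-6 -5 0 0 200;0 0 0 0 200;0 0 0 0 200"}}

```text
time_s: 22.17
tool_pos: [0.4083, -0.3354, 0.3132]
tool_rot: [180.0, -0.1, 121.1]
force: [0.2, -0.1, -0.9]
grip_width: 0.0542
grasp_force: 35.0
```

Run:
```python
from h import *
q=telemetry.get_obs();print(q['time_s'],q['qpos'],q['tool_pos'],q['tool_rot'],q['force'],q['grip_width'])
T=R.from_euler('xyz',q['tool_rot'],degrees=True)
print(T.inv().apply(np.array([.40,-.335,q['tool_pos'][2]])-q['tool_pos'])*1000)
```

```text
22.1667 [-10.3580062    0.93498056  48.03188186  93.3378688   -0.72178329
  86.09817628  68.78425492] [ 0.40831318 -0.33542448  0.3132161 ] [ 1.79998873e+02 -6.58954480e-02  1.21064302e+02] [ 0.19921875 -0.14174835 -0.85529201] 0.054238226934205894
[ 4.65320114e+00 -6.90194802e+00  5.21580322e-03]
```

{"fn": "arm_command", "kwargs": {"series": "4.5 -7 10 0 200;0 0 20 0 200;0 0 30 0 200;0 0 30 0 200;0 0 30 0 200;0 0 30 0 200;0 0 30 0 200;0 0 30 0 200;0 0 30 0 200;0 0 20 0 200;0 0 10 0 200;0 0 5 0 200;0 0 0 0 200;0 0 0 0 200;0 0 0 0 200"}}

```text
time_s: 23.42
tool_pos: [0.4013, -0.3362, 0.04]
tool_rot: [179.9, 0.1, 121.0]
force: [-0.7, 1.0, -0.2]
grip_width: 0.0545
grasp_force: 35.0
```

{"fn": "arm_command", "kwargs": {"series": "0 0 4 0 200;0 0 4 0 200;0 0 3 0 200;0 0 3 0 200;0 0 1.5 0 200;0 0 0 0 200;0 0 0 0 200;0 0 0 0 200"}}

```text
time_s: 24.08
tool_pos: [0.4001, -0.3359, 0.0231]
tool_rot: [180.0, 0.0, 121.0]
force: [-0.0, 0.3, -0.9]
grip_width: 0.0545
grasp_force: 35.0
```

Run:
```python
from h import *
q=telemetry.get_obs();print(q['time_s'],q['tool_pos'],q['force'],q['grip_width'])
cv2.imwrite('pics/s4.png',cams.read_camera('side')[320:480,250:450].repeat(3,0).repeat(3,1))
```

```text
24.0833 [ 0.40007537 -0.33586708  0.02308534] [-0.03668764  0.26112479 -0.88369112] 0.05448214906274274
```

View pics/s4.png

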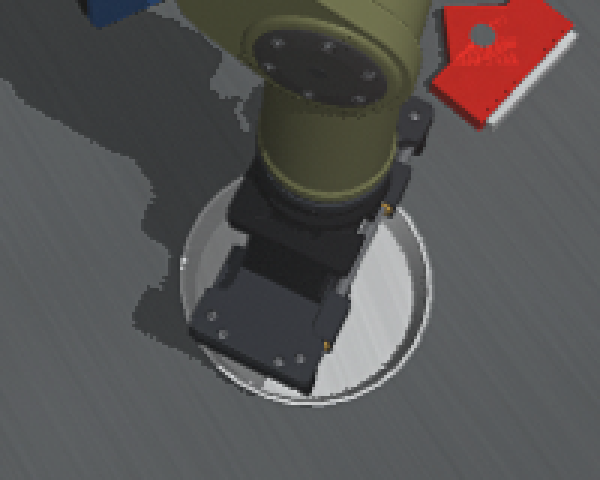

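Gripper is inside the dish, near its centre. Now creep down to contact.

{"fn": "arm_command", "kwargs": {"series": "0 0 1.5 0 200;0 0 1.5 0 200;0 0 1.5 0 200;0 0 1 0 200;0 0 0 0 200;0 0 0 0 200"}}

```text
time_s: 24.63
tool_pos: [0.3999, -0.3357, 0.0174]
tool_rot: [-180.0, -0.0, 121.0]
force: [-0.1, -0.1, -1.2]
grip_width: 0.0544
grasp_force: 35.0
```

{"fn": "arm_command", "kwargs": {"series": "0 0 0.7 0 200;0 0 0.6 0 200;0 0 0 0 200;0 0 0 0 200"}}

```text
time_s: 24.97
tool_pos: [0.4001, -0.3357, 0.0162]
tool_rot: [180.0, -0.0, 121.0]
force: [1.0, 0.0, -1.1]
grip_width: 0.0543
grasp_force: 35.0
```

{"fn": "arm_command", "kwargs": {"series": "0 0 0.5 0 200;0 0 0.5 0 200;0 0 0 0 200;0 0 0 0 200"}}

```text
time_s: 25.3
tool_pos: [0.4, -0.3357, 0.0152]
tool_rot: [180.0, -0.0, 121.0]
force: [-0.7, 0.2, -1.2]
grip_width: 0.0544
grasp_force: 35.0
```

{"fn": "arm_command", "kwargs": {"series": "0 0 0.4 0 200;0 0 0.4 0 200;0 0 0 0 200;0 0 0 0 200"}}

```text
time_s: 25.63
tool_pos: [0.4, -0.3357, 0.0144]
tool_rot: [180.0, -0.0, 121.0]
force: [0.7, -0.3, -1.1]
grip_width: 0.0542
grasp_force: 35.0
```

{"fn": "arm_command", "kwargs": {"series": "0 0 0.4 0 200;0 0 0.4 0 200;0 0 0 0 200;0 0 0 0 200"}}

```text
time_s: 25.97
tool_pos: [0.4001, -0.3358, 0.0139]
tool_rot: [180.0, -0.0, 121.0]
force: [-1.5, 0.8, 5.4]
grip_width: 0.0547
grasp_force: 35.0
```

{"fn": "arm_command", "kwargs": {"series": "0 0 0.4 0 200;0 0 0.4 0 200;0 0 0 0 200;0 0 0 0 200"}}

```text
time_s: 26.3
tool_pos: [0.4001, -0.3358, 0.0139]
tool_rot: [180.0, -0.0, 121.0]
force: [-3.1, 3.3, 12.4]
grip_width: 0.0546
grasp_force: 35.0
```

Contact. Ease off 0.8 mm, open, and withdraw upward.

{"fn": "arm_command", "kwargs": {"series": "0 0 -0.4 0 200;0 0 -0.5 0 200;0 0 0 0 90;0 0 0 0 75;0 0 0 0 60;0 0 0 0 45;0 0 0 0 35;0 0 0 0 35;0 0 0 0 35;0 0 -5 0 35;0 0 -10 0 35;0 0 -20 0 35;0 0 -30 0 35;0 0 -30 0 35;0 0 -30 0 35;0 0 -30 0 35;0 0 -30 0 35;0 0 -30 0 35;0 0 0 0 35"}}

```text
time_s: 27.88
tool_pos: [0.4024, -0.3384, 0.2356]
tool_rot: [179.6, 0.5, 120.9]
force: [0.5, -0.4, 0.5]
grip_width: 0.075
grasp_force: 0.0
```

{"fn": "arm_command", "kwargs": {"series": "0 0 -30 0 35;25 0 0 0 35;25 0 0 0 35;25 0 0 0 35;25 0 0 0 35;25 0 0 0 35;0 0 0 0 35;0 0 0 0 35"}}

```text
time_s: 28.55
tool_pos: [0.3352, -0.2285, 0.2585]
tool_rot: [-180.0, 0.0, 121.0]
force: [0.4, -0.6, 0.2]
grip_width: 0.075
grasp_force: 0.0
```

Run:
```python
from h import *
q=telemetry.get_obs();print(q['time_s'],q['tool_pos'],q['force'],q['grip_width'])
cv2.imwrite('pics/s5.png',cams.read_camera('side'));cv2.imwrite('pics/t5.png',cams.read_camera('top'))
```

```text
28.55 [ 0.33518886 -0.22847967  0.25848431] [ 0.38189832 -0.63590618  0.22937957] 0.07502530035995914
```

View pics/s5.png

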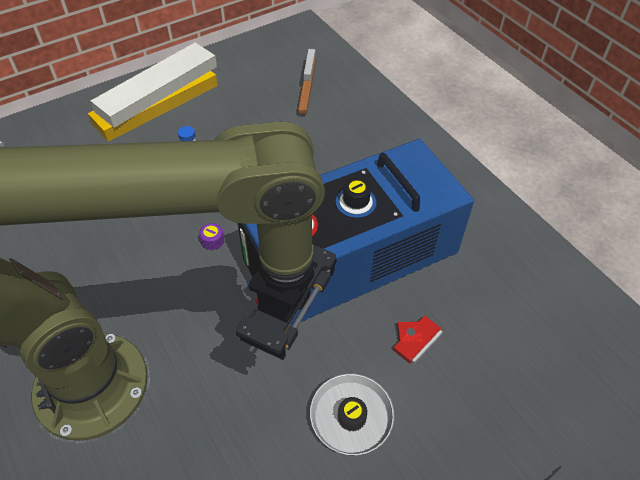

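View pics/t5.png

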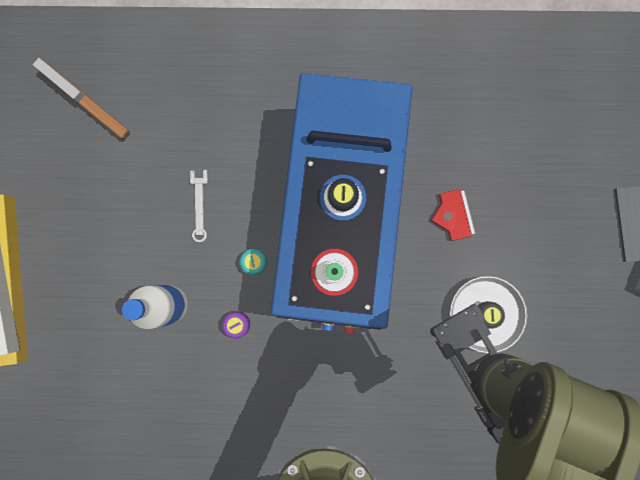

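The cap stands top side up in the dish (side view 352,411; top view 492,315). The element is exposed in the red neck, the blue-neck cap is still on, and everything else is where it was.

```bash
python3 -c "
from cell import env
print(env.sign_off())"
```

```text
the job is handed in; nothing more can be done
None
```

I unscrewed the red-collar cap in two twists, held it as it came free, and set it down top side up in the parts dish; the job was handed in at about 29 s, with nothing else disturbed in the final pictures.

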